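Pop the catch of the orange dog case and push its lid open

TASK

Open the case with the orange lid: press down its green release tab until the sprung lid pops up part way, then push the lid all the way back so that it stays open against its stop. Leave the blue case shut without pressing its tab, and do not lift, shift or knock over any of the loose things on the bench; nothing needs to be gripped.

Things in the scene. Friction and masses are not known exactly. Their poses are not given: they have to be found in the camera images.
- orange_case: the case to open: a small black plastic case with an ORANGE lid, fixed to the bench. Outer size 130 mm (its x, front to back) x 180 mm (its y) x 55 mm high, 63 mm with the lid shut. Origin at the centre of its underside; its -x is the front with the green tab, its +x the back with the hinge. It may be turned up to about 17 degrees about the vertical.
- orange_lid (a joint): angle of the orange lid (rad): 0 shut (to 0.02 when caught), grows as it lifts. Flat plate 130 x 180 x 8 mm, 120 g; hinge line along the case's y, 65 mm behind the case origin, 55 mm above the bench, level with the lid's underside. Catch released, a sprung pin lifts it within 1 s to about 0.5. Pushed past upright (1.57) it falls to its stop at 1.92 and stays; let go earlier it drops back to 0.5.
- orange_lid_front (a point): middle of the front lower edge of the orange lid, 130 mm from the hinge line; moves with the lid: 55 mm above the bench when shut, about 120 mm after the lid has popped up. A steel tongue, 30 mm wide and 5 mm thick, projects 8 mm further there.
- orange_tab (a joint): angle of the orange case's green release tab (rad): 0 at rest, 0.35 pressed down to its stop. It rocks about a line along the case's y, 74 mm in front of the case origin and 35 mm above the bench. It lets the lid go at about 0.17 and springs back when left; pressed at its pad it takes 2 N to start and about 5 N to reach the stop, with about 12 mm of travel.
- orange_tab_pad (a point): the place to press on the orange case's green tab: top of its flat pad, 110 mm in front of the case origin, on its centre line, 46 mm above the bench at rest. Pad 44 x 44 mm, 79 to 123 mm in front of the origin. Behind it the green catch stands up to 67 mm above the bench, 68 to 82 mm in front of the origin, and tips forward up to 10 mm as the pad is pressed.
- blue_case: an identical black case with a BLUE lid, to be left shut, fixed to the bench. Outer size 130 mm (its x, front to back) x 180 mm (its y) x 55 mm high, 63 mm with the lid shut. Origin at the centre of its underside; its -x is the front with the green tab, its +x the back with the hinge. It may be turned up to about 17 degrees about the vertical.
- blue_lid (a joint): angle of the blue lid (rad), as for the orange lid; 0 shut, to stay shut
- blue_lid_front (a point): middle of the front lower edge of the blue lid
- blue_tab (a joint): angle of the blue case's green tab (rad), as for the orange case; 0 at rest, not to be pressed
- blue_tab_pad (a point): top of the pad of the blue case's green tab, placed as on the orange case
- tall_dog: loose steel bench dog, a cylinder 20 mm in diameter and 70 mm tall, standing between the two cases; origin at the centre of its foot. Not to be moved.
- short_dog: loose steel bench dog, 20 mm in diameter, 30 mm tall, standing in front of or between the cases; origin at the centre of its foot. Not to be moved.
- cone_a: loose aluminium centring cone, 32 mm in diameter, 34 mm tall, point up, in front of or between the cases; origin at the centre of its foot. Not to be moved.
- cone_b: a second cone like cone_a. Not to be moved.
- glue: loose white glue bottle, 54 mm in diameter, 150 mm tall, standing at the right; origin at the centre of its foot. Not to be moved.
- square: loose try square lying at the left: wooden stock 100 x 20 x 18 mm along its x, steel blade 22 x 130 x 3 mm along its +y; origin under the centre of the stock. Not to be moved.
- offcut: loose white-faced board offcut 60 x 160 x 20 mm lying beyond the cases; origin under its centre. Not to be moved.

How it is judged:
On the way, in this order (a step that is already met when the one before it is completed fails the run):
1. the orange case's green tab is pressed by the fingers (value of joint orange_tab above 0.06 rad and contact force between the fingers and orange_case above 0.5 N and value of joint orange_lid below 0.1 rad).
2. the orange lid has popped up part way by itself (value of joint orange_lid between 0.35 and 1 rad), for 0.2 s.
3. the orange lid is pushed back to its stop (value of joint orange_lid above 1.8 rad).
At the end, for the whole second after the job is handed in: The orange lid lies at rest at its stop (joint above 1.8 rad of 1.92), its tab has sprung back, the blue case is still shut with its tab up, and every loose thing is within 25 mm of where it stood (value of joint orange_lid above 1.8 rad and velocity of joint orange_lid between -0.1 and 0.1 rad/s and value of joint each of orange_tab, blue_lid, blue_tab below 0.06 rad and distance of each of tall_dog, short_dog, cone_a, cone_b, glue, square, offcut from where it was at the start of the episode below 0.025 m); the robot touches nothing.
It fails at once if the blue case's tab is pressed or its lid raised (value of joint any of blue_tab, blue_lid above 0.1 rad).
It fails at once if a loose thing on the bench is lifted, carried or shifted by more than 25 mm, or knocked over (distance of any of tall_dog, short_dog, cone_a, cone_b, glue, square, offcut from where it was at the start of the episode above 0.025 m or angle between any of tall_dog, short_dog, cone_a, cone_b, glue, square, offcut's own z axis and vertical above 0.5 rad).
It also fails if it takes over 43 s, if anything falls off the work surface, if the arm or the gripper's body presses on something with over 40 N, if the wrist force passes 120 N, or if a joint passes its speed limit or range.

ROBOT

A 6-joint arm with a two-finger parallel gripper is mounted at the origin on the work surface. World frame = base frame: x ahead of the robot, y to its left, z up, the work surface at z = 0. Lengths are in m, angles in rad, forces in N, time in s.
With the tool pointing down it reaches from about 0.25 to 0.85 m from the base axis. Payload 12.5 kg.
Tool frame: the origin (TCP) lies midway between the tips of the shut fingers; the grasp point (between the pads) lies 19 mm behind it; z points along the fingers, y is the direction in which the jaws open and shut (so a half turn about z gives the same grasp; the last joint's range is limited). The gripper opens to 93 mm and grips with 3 to 60 N. Pads are 15 mm wide; open, the fingers measure 128 mm over their backs; the gripper's body (75 mm by 188 mm) begins 65 mm behind the grasp point.
Start: joints at [-1.41, 0.351, 1.652, -0, 1.139, -0.085], TCP at [0.134, -0.533, 0.188] pointing down, gripper open.
Joint ranges: [-2.75, 2.75], [-0.79, 2.1], [0.01, 2.65], [-1.57, 4.71], [0.07, 3.14], [-2.87, 2.87]. Speed limits (rad/s): [2.22, 2.22, 2.79, 3.14, 3.14, 3.14].

INTERFACE

Orientations are given as a 3x3 rotation matrix whose columns are the frame's x, y, z axes.
In Python, from station import get_obs, camera, get_calibration, job_done, spot_in, outline_of gives the robot as it stands.
- The arm moves only by the shell command python3 -m creep 'ROWS' [OPENING] [FORCE]. ROWS is JSON, a list of rows, each an object with "dp": the shift along the tool's x, y, z in m, a list of three; "twist": the turn, a rotation vector about the tool's x, y, z in degrees, a list of three. In form: [{"dp": [tx, ty, tz], "twist": [wx, wy, wz]}, ...]. A call has 1 to 10 rows; each row is the pose to reach, as a shift and turn from the pose commanded when the call began, along the tool's axes at that moment; what a row does not reach only later rows make up. A row lasts 1/10 s, in which the tool goes at most 50 mm and 8.59 degrees, less where a joint would pass 70% of its speed; a pose out of reach is approached as far as the arm can. A call with a gripper value outside its range is refused whole. OPENING is the closure, from 0 (fully open) to 1 (shut), set as the call begins (- or left out, the last holds). The fingers move at their own pace and stop on an object; FORCE is the grip in N (left out, the last holds). Time passes only in rows, so rows that repeat a pose let the fingers close. It gives the time, the measured TCP pose, the force and the opening at its end, in the units of the state.
- get_obs(): the state, without advancing time (a new reading comes with each control period).
- camera(name): name is "scene" or "top"; returns the picture (480x640x3 uint8, red, green, blue); there is no depth.
- get_calibration(name): a dict with "mtx" (3x3 intrinsics, pixels), "distortion" ([k1, k2, p1, p2, k3] as OpenCV has them; the pictures are not rectified), "T" (4x4, takes a point from camera to world coordinates). Camera axes: x right, y down, z forward; pixel columns grow to the right and rows downward; lengths in m; the calibration is good to about 2 mm. A picture is of the moment at which its call begins. get_calibration takes no time and is no camera call.
- job_done(): hands the job in, once; it reports no verdict.
Trained networks look in the newest picture that a camera, given by its name, has taken for a name from the list of things; names that differ only in an ending like _2 or _b are one class to them, and where a whole thing is asked for, a point or a joint stands for the part that bears it (a point fixed in the world has none). Each returns a list of dicts, best first, with "score" (0 to 1); they miss things now and then, are a little off and sometimes report something else, mostly with a low value. They report only what shows in the picture. A call takes as long as a camera call.
- spot_in(camera, target): "location" ([column, row] in pixels, amid what is visible of it).
- outline_of(camera, target): "mask" (480x640 bool, what is visible of it) and "location" ([column, row] in pixels, amid what is visible of it).
The state is a dict: "time_s": time; "qpos": joint angles; "joint_velocities": joint speeds; "joint_torque": joint torques, N m; "ee_pos": TCP position; "eef_rot": TCP orientation; "ft_force": force on the tool from outside, world axes, zero at the start; "torque": the same for the moment, N m; "width": finger opening in m.
Only numpy, scipy, OpenCV 4.12 (cv2) and the standard library are available. Lean on these libraries where they do the work, as an engineer would, in place of code of your own. Each camera call takes 0.05 s, during which the arm holds its last target. There are 200 camera calls.

## Working session

There is one attempt and no reset: what is moved stays moved. The work goes in short steps, Python scripts to look and compute and a shell command to move; the robot and the scene stay as the last step left them, time stands still between calls to the robot, and variables do not carry over. Pictures are saved under pics/ and viewed, about 8 in all and at most 12, crops included, and the job is handed in when it is done.

```bash
ls; mkdir -p pics
python3 - <<'E'
from station import *
import cv2, numpy as np
for c in ("scene","top"):
    im=camera(c); cv2.imwrite(f"pics/{c}0.png",im[:,:,::-1])
    k=get_calibration(c); print(c,k["mtx"],k["distortion"],k["T"])
o=get_obs(); print(o["time_s"],o["ee_pos"],o["eef_rot"],o["width"])
E
```

```text
pics
scene [[457.18961839   0.         315.77892818]
 [  0.         457.18961839 244.30217566]
 [  0.           0.           1.        ]] [-0.10020928  0.          0.          0.          0.        ] [[-0.86616006  0.32585169 -0.37892932  0.99029928]
 [ 0.49970641  0.55289835 -0.66678101  0.67773343]
 [-0.00776232 -0.76689249 -0.64172864  0.73073388]
 [ 0.          0.          0.          1.        ]]
top [[601.46590459   0.         331.38265503]
 [  0.         601.46590459 242.86840619]
 [  0.           0.           1.        ]] [-0.0306615  0.         0.         0.         0.       ] [[-0.01265913 -0.99591087  0.08944988  0.41759685]
 [-0.99991102  0.01298462  0.00305783 -0.02277948]
 [-0.0042068  -0.08940321 -0.99598663  1.78093592]
 [ 0.          0.          0.          1.        ]]
0.1 [ 0.13378907 -0.53314912  0.18778596] [[ 9.69957942e-01  2.43272611e-01 -1.63626105e-04]
 [ 2.43272654e-01 -9.69957473e-01  9.57522342e-04]
 [ 7.42285965e-05 -9.68562158e-04 -9.99999528e-01]] 0.09315150195775064
```

View pics/top0.png

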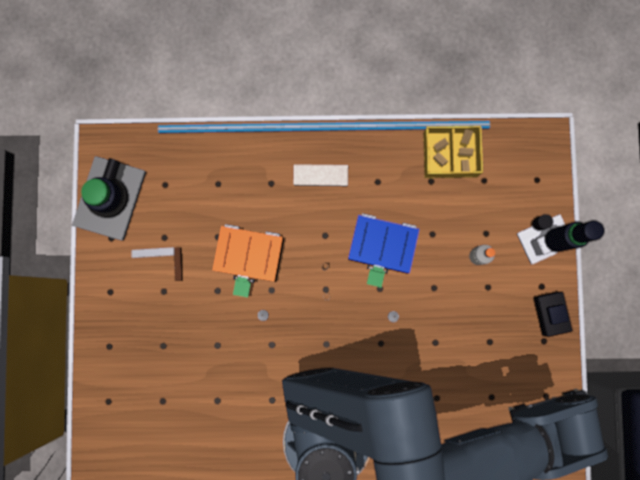

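View pics/scene0.png

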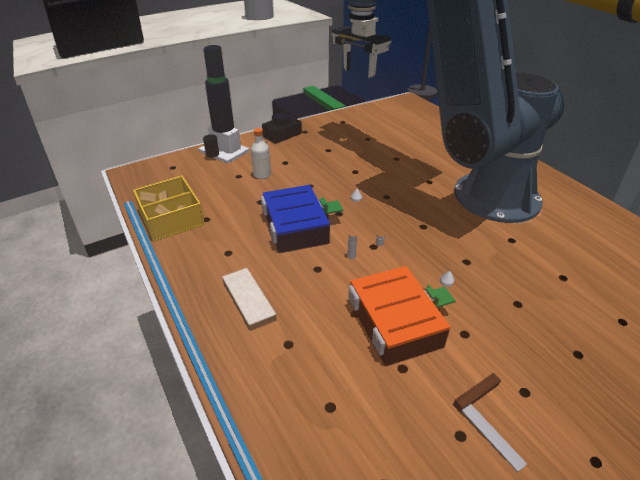

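```bash
cat > h.py <<'E'
from station import *
import cv2, numpy as np
def ray(c,px,z):
    k=get_calibration(c); T=np.array(k["T"])
    n=cv2.undistortPoints(np.array(px,float).reshape(-1,1,2),np.array(k["mtx"]),np.array(k["distortion"]))[:,0]
    d=np.c_[n,np.ones(len(n))]@T[:3,:3].T; o=T[:3,3]
    z=np.broadcast_to(z,len(n))
    return o+d*((z-o[2])/d[:,2])[:,None]
def proj(c,P):
    k=get_calibration(c); T=np.linalg.inv(np.array(k["T"]))
    return cv2.projectPoints(np.array(P,float).reshape(-1,1,3),cv2.Rodrigues(T[:3,:3])[0],T[:3,3],np.array(k["mtx"]),np.array(k["distortion"]))[0][:,0]
E
python3 - <<'E'
from h import *
for n in ("orange_lid","blue_lid"):
    for m in outline_of("top",n)[:2]:
        cs=max(cv2.findContours(m["mask"].astype(np.uint8),0,2)[0],key=cv2.contourArea)
        b=cv2.boxPoints(cv2.minAreaRect(cs)); W=ray("top",b,.063)
        print(n,m["score"],m["location"],b.round(1).tolist(),W.round(4).tolist(),W.mean(0).round(4),[np.linalg.norm(W[i]-W[i-1]).round(4) for i in range(4)])
for n,z in (("orange_tab_pad",.046),("blue_tab_pad",.046),("tall_dog",.07),("short_dog",.03),("cone_a",.03),("glue",.15),("square",.01),("offcut",.02)):
    for m in spot_in("top",n)[:3]: print(n,round(m["score"],2),m["location"],ray("top",[m["location"]],z)[0].round(3))
E
```

```text
orange_lid 0.87 [249.2, 252.2] [[211.6999969482422, 271.8999938964844], [219.39999389648438, 225.10000610351562], [283.1000061035156, 235.5], [275.3999938964844, 282.29998779296875]] [[0.493, 0.326, 0.063], [0.6275, 0.3045, 0.063], [0.5949, 0.121, 0.063], [0.461, 0.1436, 0.063]] [0.5441 0.2238 0.063 ] [np.float64(0.1851), np.float64(0.1362), np.float64(0.1864), np.float64(0.1358)]
blue_lid 0.75 [382.7, 244.7] [[347.1000061035156, 258.8999938964844], [357.8999938964844, 213.5], [420.29998779296875, 228.3000030517578], [409.6000061035156, 273.70001220703125]] [[0.5252, -0.0619, 0.063], [0.6557, -0.0949, 0.063], [0.6105, -0.2736, 0.063], [0.4806, -0.2396, 0.063]] [ 0.568  -0.1675  0.063 ] [np.float64(0.1831), np.float64(0.1346), np.float64(0.1844), np.float64(0.1343)]
orange_tab_pad 0.6 [240.1, 288.1] [0.446 0.247 0.046]
blue_tab_pad 0.71 [375.3, 276.5] [ 0.474 -0.143  0.046]
tall_dog 0.58 [394.2, 313.9] [ 0.367 -0.193  0.07 ]
cone_a 0.67 [264.5, 313.3] [0.373 0.179 0.03 ]
cone_a 0.39 [397.0, 314.8] [ 0.363 -0.205  0.03 ]
glue 0.94 [481.4, 252.8] [ 0.532 -0.426  0.15 ]
square 0.59 [174.3, 253.6] [0.551 0.448 0.01 ]
offcut 0.81 [320.6, 175.2] [0.778 0.012 0.02 ]
offcut 0.64 [379.3, 246.8] [ 0.562 -0.158  0.02 ]
```

The top view shows the orange case at about px (249,253) with its tab at (243,287), the blue case at (384,244), cones at (263,315) and (393,316), and the dogs at about (326,266). The scene view confirms this: the dogs stand between the cases and a cone stands in front of the orange tab. From the outline, the orange case is at (0.544, 0.224) with a yaw of -9.1°, which puts the pad at (0.4355, 0.241). I'll shut the fingers and swing over in two halves.

```bash
python3 -m creep '[{"dp":[0.024,-0.034,-0.02],"twist":[0,0,5]},{"dp":[0.048,-0.068,-0.04],"twist":[0,0,10]},{"dp":[0.072,-0.102,-0.04],"twist":[0,0,15]},{"dp":[0.096,-0.136,-0.04],"twist":[0,0,20]},{"dp":[0.12,-0.17,-0.04],"twist":[0,0,23]},{"dp":[0.144,-0.204,-0.04],"twist":[0,0,23]},{"dp":[0.168,-0.238,-0.04],"twist":[0,0,23]},{"dp":[0.192,-0.272,-0.04],"twist":[0,0,23]},{"dp":[0.216,-0.306,-0.04],"twist":[0,0,23]},{"dp":[0.24,-0.34,-0.04],"twist":[0,0,23]}]' 1 20
cat > where.py <<'E'
from h import *
C=np.array([.5441,.2238,0]);y=np.radians(-9.1)
X=np.array([np.cos(y),np.sin(y),0]);Y=np.array([-np.sin(y),np.cos(y),0]);Z=np.array([0,0,1.])
R=np.c_[X,Y,Z]
def rep():
    o=get_obs();r=np.array(o["eef_rot"]);p=np.array(o["ee_pos"])
    print("t",o["time_s"],"TCP case frame mm",(R.T@(p-C)*1e3).round(1),"F",np.round(o["ft_force"],1),"w",o["width"])
    print("tool axes in case frame\n",(R.T@r).round(3))
    return p,r
if __name__=="__main__": rep()
E
python3 - <<'E'
from where import *
p,r=rep()
print("to above pad in tool axes",r.T@(C+R@[-.112,0,.15]-p))
E
```

```text
time_s: 1.6
ee_pos: [0.2841, -0.1438, 0.2285]
eef_rot: [[0.988, -0.156, 0.001], [-0.156, -0.988, -0.001], [0.001, 0.0, -1.0]]
ft_force: [0.5, 0.4, -0.1]
width: 0.0177
t 1.6 TCP case frame mm [-198.6 -404.1  228.5] F [ 0.5  0.4 -0.1] w 0.017735399510911527
tool axes in case frame
 [[ 1.     0.003  0.001]
 [ 0.003 -1.    -0.   ]
 [ 0.001  0.    -1.   ]]
to above pad in tool axes [ 0.08754698 -0.40388051  0.07840311]
```

```bash
python3 -m creep '[{"dp":[0.009,-0.04,0],"twist":[0,0,0]},{"dp":[0.018,-0.08,0],"twist":[0,0,0]},{"dp":[0.026,-0.12,0],"twist":[0,0,0]},{"dp":[0.035,-0.16,0],"twist":[0,0,0]},{"dp":[0.044,-0.2,0],"twist":[0,5,0]},{"dp":[0.053,-0.24,0.01],"twist":[0,10,0]},{"dp":[0.062,-0.28,0.02],"twist":[0,15,0]},{"dp":[0.07,-0.32,0.04],"twist":[0,20,0]},{"dp":[0.079,-0.37,0.06],"twist":[0,25,0]},{"dp":[0.088,-0.404,0.078],"twist":[0,30,0]}]'
python3 -m creep '[{"dp":[0,0,0],"twist":[0,0,0]},{"dp":[0,0,0],"twist":[0,0,0]},{"dp":[0,0,0],"twist":[0,0,0]}]' >/dev/null
python3 - <<'E'
from where import *
p,r=rep()
for c in("top","scene"):
    im=camera(c)[:,:,::-1].copy()
    pts=[C+R@np.array(q) for q in [(-.110,0,.046),(-.079,.022,.046),(-.079,-.022,.046),(-.123,.022,.046),(-.123,-.022,.046),(-.065,.09,.063),(-.065,-.09,.063),(.065,.09,.063),(.065,-.09,.063)]]
    q=proj(c,pts); x,y=q.mean(0).astype(int)
    im=cv2.resize(im[y-60:y+60,x-75:x+75],None,fx=5,fy=5,interpolation=2)
    for u in q: cv2.circle(im,tuple(int(v) for v in (u-[x-75,y-60])*5+2.5),3,(255,0,255),-1)
    cv2.imwrite(f"pics/{c}1.png",im)
E
```

```text
time_s: 2.6
ee_pos: [0.4264, 0.2152, 0.1631]
eef_rot: [[0.874, -0.158, 0.459], [-0.137, -0.987, -0.08], [0.466, 0.007, -0.885]]
ft_force: [1.3, -0.5, 0.4]
width: 0.0005
t 2.9 TCP case frame mm [-114.3  -30.1  164. ] F [-0.4 -1.4 -0.7] w 0.00022872020148970387
tool axes in case frame
 [[ 0.886 -0.003  0.463]
 [ 0.001 -1.    -0.009]
 [ 0.463  0.008 -0.886]]
```

View pics/scene1.png

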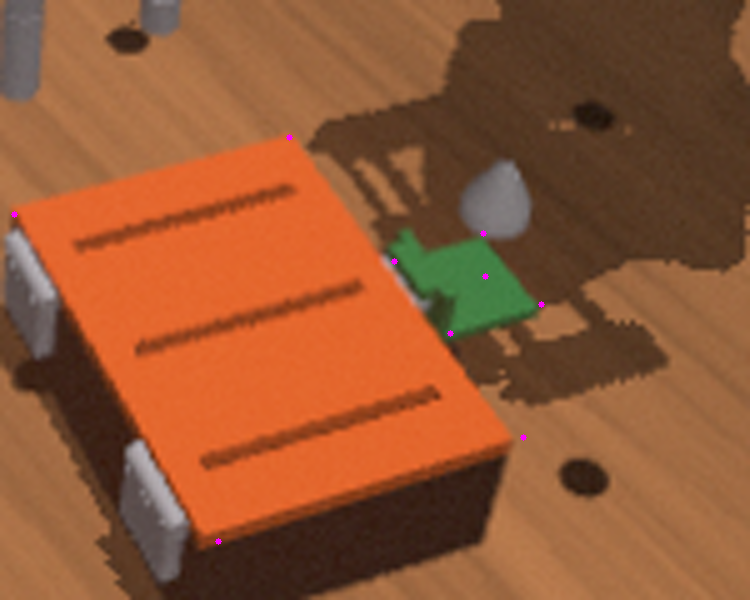

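View pics/top1.png

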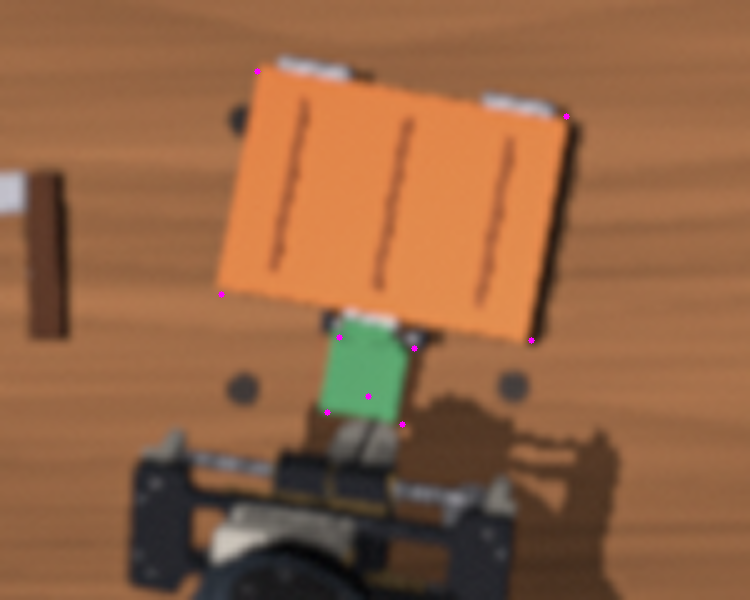

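The pictures show that the outline fits, but the true yaw is about 2° more: the lid's left edge and the pad (px 320–395, 415) sit slightly left of my markers. I'll set the yaw to -11° and approach the pad.

```bash
sed -i 's/-9.1/-11/' where.py
python3 - <<'E'
from where import *
p,r=rep()
print("to 60 above pad, tool axes",r.T@(C+R@[-.113,0,.075]-p), "yaw twist about world z in tool", np.degrees(-np.arctan2(r[:,1]@X,-r[:,1]@Y)), r.T@Z)
E
```

```text
t 3.0 TCP case frame mm [-113.   -34.   164.2] F [0.4 0.7 0.4] w 0.0005392561200656978
tool axes in case frame
 [[ 0.885  0.029  0.464]
 [ 0.03  -1.     0.007]
 [ 0.464  0.008 -0.886]]
to 60 above pad, tool axes [-0.04041494 -0.0346422   0.07922179] yaw twist about world z in tool -1.6849809348683618 [ 0.46398277  0.00776596 -0.88581018]
```

```bash
python3 -m creep '[{"dp":[-0.007,-0.008,0.013],"twist":[0,0,0.5]},{"dp":[-0.014,-0.016,0.027],"twist":[-0.4,0,1]},{"dp":[-0.021,-0.024,0.04],"twist":[-0.8,0,1.5]},{"dp":[-0.028,-0.031,0.053],"twist":[-0.8,0,1.5]},{"dp":[-0.034,-0.035,0.067],"twist":[-0.8,0,1.5]},{"dp":[-0.04,-0.035,0.079],"twist":[-0.8,0,1.5]},{"dp":[-0.04,-0.035,0.079],"twist":[-0.8,0,1.5]},{"dp":[-0.04,-0.035,0.079],"twist":[-0.8,0,1.5]}]' >/dev/null
python3 - <<'E'
from where import *
p,r=rep()
for z in (.05,.034,.03): print("to",z,r.T@(C+R@[-.113,0,z]-p))
im=camera("scene")[:,:,::-1][220:380,330:530]
cv2.imwrite("pics/scene2.png",cv2.resize(im,None,fx=3.5,fy=3.5,interpolation=2))
E
```

```text
t 3.8 TCP case frame mm [-100.6   -5.3   93.1] F [ 0.1 -0.2 -0.7] w 0.00043749106624028645
tool axes in case frame
 [[ 0.905  0.02   0.424]
 [ 0.02  -1.     0.004]
 [ 0.424  0.005 -0.905]]
to 0.05 [-0.02942385 -0.00575422  0.03377657]
to 0.034 [-0.03621574 -0.00582924  0.04826328]
to 0.03 [-0.03791371 -0.00584799  0.05188495]
```

View pics/scene2.png

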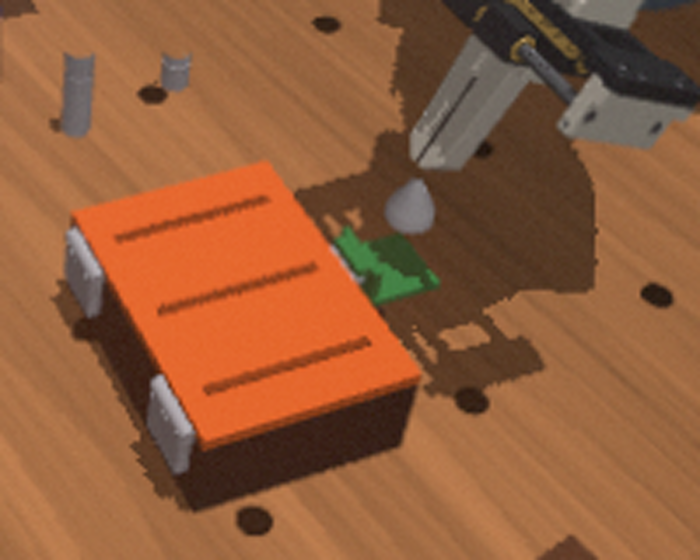

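```bash
python3 -c "
from where import *
rep();o=get_obs();print(o['qpos'],o['joint_velocities'],o['joint_torque'])"
```

```text
t 3.85 TCP case frame mm [-100.5   -5.    93.4] F [ 0.6  0.2 -0.8] w 0.0004715283613063208
tool axes in case frame
 [[ 0.905  0.02   0.425]
 [ 0.02  -1.     0.005]
 [ 0.425  0.004 -0.905]]
[ 0.57814003  0.29984218  2.10679131 -0.65804667  0.49839155  2.86648571] [ 0.00518016 -0.00579562 -0.00060436  0.00012244 -0.00060106  0.0015802 ] [-2.28513661e-01 -3.83715785e+01 -2.06601030e+01 -6.45802673e-01
 -3.93975796e-01  4.08590364e-03]
```

Joint 6 is at its limit (2.866), so that move stalled. The jaws are symmetric, so I'll back off and spin the tool half a turn.

```bash
python3 -m creep '[{"dp":[0,0,-0.02],"twist":[0,0,-8]},{"dp":[0,0,-0.04],"twist":[0,0,-16]},{"dp":[0,0,-0.06],"twist":[0,0,-24]},{"dp":[0,0,-0.06],"twist":[0,0,-32]},{"dp":[0,0,-0.06],"twist":[0,0,-40]},{"dp":[0,0,-0.06],"twist":[0,0,-48]},{"dp":[0,0,-0.06],"twist":[0,0,-56]},{"dp":[0,0,-0.06],"twist":[0,0,-64]},{"dp":[0,0,-0.06],"twist":[0,0,-72]},{"dp":[0,0,-0.06],"twist":[0,0,-80]}]' >/dev/null
python3 -m creep '[{"dp":[0,0,0],"twist":[0,0,-8]},{"dp":[0,0,0],"twist":[0,0,-16]},{"dp":[0,0,0],"twist":[0,0,-24]},{"dp":[0,0,0],"twist":[0,0,-32]},{"dp":[0,0,0],"twist":[0,0,-40]},{"dp":[0,0,0],"twist":[0,0,-48]},{"dp":[0,0,0],"twist":[0,0,-56]},{"dp":[0,0,0],"twist":[0,0,-64]},{"dp":[0,0,0],"twist":[0,0,-72]},{"dp":[0,0,0],"twist":[0,0,-80]}]' >/dev/null
python3 -m creep '[{"dp":[0,0,0],"twist":[0,0,-8]},{"dp":[0,0,0],"twist":[0,0,-16]},{"dp":[0,0,0],"twist":[0,0,-20]},{"dp":[0,0,0],"twist":[0,0,-20]}]' >/dev/null
cat >> where.py <<'E'
def to(q,tilt):
    "shift in tool axes and twist (deg) to case-frame point q (mm) with fingers tilted forward by tilt, half-turned tool"
    p,r=rep(); t=np.radians(tilt)
    z=np.array([np.sin(t),0,-np.cos(t)]);y=np.array([0,1.,0]);G=R@np.c_[np.cross(y,z),y,z]
    print("dp mm",(r.T@(C+R@(np.array(q)/1e3)-p)*1e3).round(1),"twist",np.degrees(cv2.Rodrigues(r.T@G)[0].ravel()).round(2))
E
python3 -c "
from where import *
to((-113,0,75),30);print(get_obs()['qpos'])"
```

```text
t 6.25 TCP case frame mm [-126.2   -5.1  148. ] F [-0.1  0.3 -0.5] w 0.0006753522284084547
tool axes in case frame
 [[-0.905 -0.022  0.425]
 [-0.021  1.     0.006]
 [-0.425 -0.004 -0.905]]
dp mm [19.   5.1 71.7] twist [ 0.37 -4.83  1.22]
[ 0.62358943  0.16855659  2.09969724 -0.54554667  0.63035473 -0.37190093]
```

```bash
python3 -m creep '[{"dp":[0.004,0.001,0.012],"twist":[0,-1,0]},{"dp":[0.008,0.002,0.024],"twist":[0,-2,0.5]},{"dp":[0.012,0.003,0.038],"twist":[0,-3,1]},{"dp":[0.016,0.004,0.055],"twist":[0,-5,1.2]},{"dp":[0.019,0.005,0.072],"twist":[0.4,-5,1.2]},{"dp":[0.019,0.005,0.072],"twist":[0.4,-5,1.2]},{"dp":[0.019,0.005,0.072],"twist":[0.4,-5,1.2]}]' >/dev/null
python3 -c "
from where import *
to((-113,0,49),30);to((-113,0,32),30)
im=camera('scene')[:,:,::-1][220:380,330:530]
cv2.imwrite('pics/scene3.png',cv2.resize(im,None,fx=3.5,fy=3.5,interpolation=2))"
```

```text
t 6.95 TCP case frame mm [-112.8   -0.2   74.7] F [-0.6  0.3  0.2] w 0.00034465076935177267
tool axes in case frame
 [[-0.865  0.002  0.502]
 [ 0.002  1.    -0.001]
 [-0.502 -0.    -0.865]]
dp mm [13.1  0.2 22.1] twist [-0.07  0.14 -0.1 ]
t 6.95 TCP case frame mm [-112.8   -0.2   74.7] F [-0.6  0.3  0.2] w 0.00034465076935177267
tool axes in case frame
 [[-0.865  0.002  0.502]
 [ 0.002  1.    -0.001]
 [-0.502 -0.    -0.865]]
dp mm [21.6  0.2 36.8] twist [-0.07  0.14 -0.1 ]
```

View pics/scene3.png

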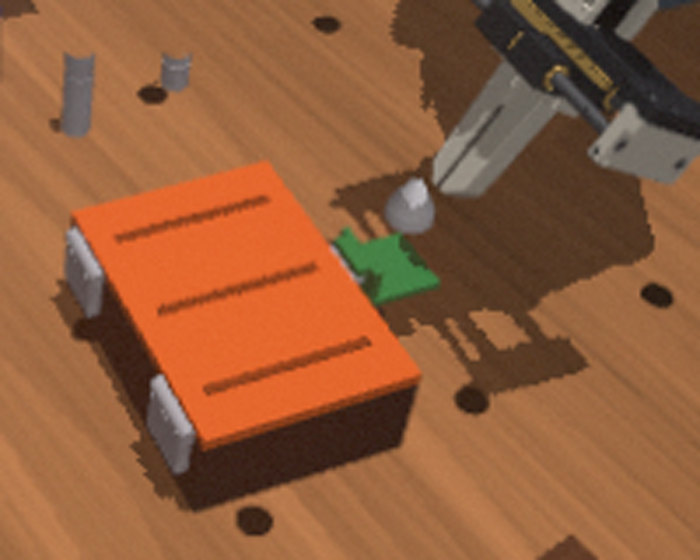

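The fingertip shows at crop (462,192). I'll check that against the projection of the reported TCP before pressing.

```bash
python3 -c "
from where import *
p=np.array(get_obs()['ee_pos'])
q=proj('scene',[p,C+R@[-.113,0,.049],C+R@[-.101,0,.046]]);print((q-[330,220])*3.5)
camera('top');print(proj('top',[p,C+R@[-.101,0,.046]]))
for c in('scene','top'):
  for m in spot_in(c,'orange_tab')[:2]:print(c,m['score'],m['location'])
im=camera('top')[:,:,::-1][210:350,170:350]
cv2.imwrite('pics/top3.png',cv2.resize(im,None,fx=4,fy=4,interpolation=2))
"
```

```text
[[417.50130166 226.83158627]
 [409.960302   257.96165558]
 [391.52811665 266.50137834]]
[[239.16418695 292.36244362]
 [241.52157631 288.45021624]]
scene 0.76 [438.5, 296.0]
scene 0.36 [261.3, 154.2]
top 0.68 [174.8, 255.8]
top 0.63 [242.4, 287.7]
```

View pics/top3.png

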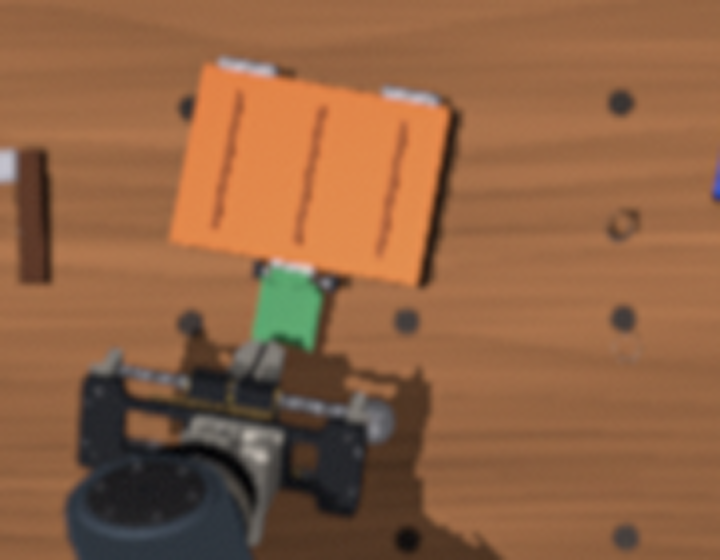

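```bash
python3 -c "
from where import *
from scipy.optimize import least_squares as L
p=np.array(get_obs()['ee_pos'])
s=np.array([330+455/3.5,220+186/3.5]);t=np.array([170+262/4,210+342/4])
q=L(lambda x:np.r_[proj('scene',x)[0]-s,proj('top',x)[0]-t],p)
print(q.x,q.fun,'case',R.T@(q.x-C)*1e3, 'tool axes diff mm',np.array(get_obs()['eef_rot']).T@(q.x-p)*1e3,'world',(q.x-p)*1e3)
"
```

```text
[0.42230818 0.25278464 0.10862092] [-0.88569952 -0.0883022  -0.92429581  0.85953066] case [-125.08469259    5.2131386   108.62092045] tool axes diff mm [ -6.06963362   5.21170531 -35.29127837] world [-11.26912387   7.50268051  33.5588034 ]
```

The cameras put the visible fingertip about 35 mm behind the reported TCP along the tool axis. I'll descend in small steps and watch the force, with the aim shifted 12 mm forward, which still clears the catch in either case.

```bash
python3 -m creep '[{"dp":[0.001,-0.001,0.007],"twist":[0,0,0]},{"dp":[0.001,-0.002,0.014],"twist":[0,0,0]},{"dp":[0.002,-0.003,0.021],"twist":[0,0,0]},{"dp":[0.002,-0.003,0.028],"twist":[0,0,0]},{"dp":[0.002,-0.003,0.028],"twist":[0,0,0]},{"dp":[0.002,-0.003,0.028],"twist":[0,0,0]}]'
python3 -c "
from where import *
rep()
p=np.array(get_obs()['ee_pos'])
a=camera('scene')[:,:,::-1][240:330,390:490];a=cv2.resize(a,None,fx=4,fy=4,interpolation=2)
b=camera('top')[:,:,::-1][250:340,200:300];b=cv2.resize(b,None,fx=4,fy=4,interpolation=2)
for im,c,o in((a,'scene',(390,240)),(b,'top',(200,250))): cv2.circle(im,tuple(int(v) for v in (proj(c,p)[0]-o)*4+2),3,(255,0,255),-1)
cv2.imwrite('pics/both4.png',np.hstack([a,b]))"
```

```text
time_s: 7.8
ee_pos: [0.4449, 0.2397, 0.049]
eef_rot: [[-0.849, 0.192, 0.492], [0.166, 0.981, -0.097], [-0.502, -0.001, -0.865]]
ft_force: [0.2, 1.5, 0.7]
width: 0.0007
t 7.8 TCP case frame mm [-100.4   -3.3   49. ] F [0.2 1.5 0.7] w 0.0007462835951651537
tool axes in case frame
 [[-0.865  0.001  0.502]
 [ 0.001  1.    -0.001]
 [-0.502 -0.001 -0.865]]
```

View pics/both4.png

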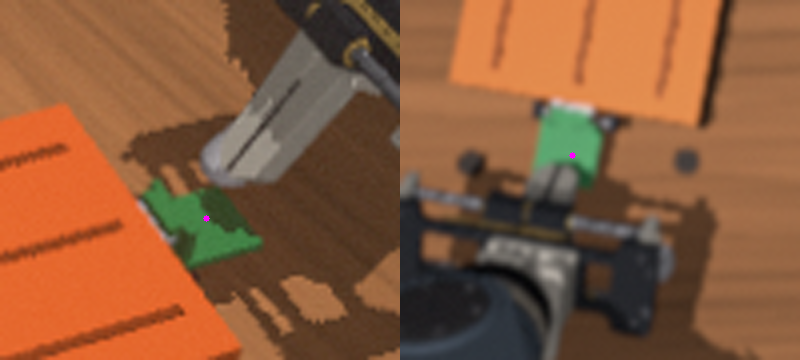

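The fingertip is at left crop (230,175) and right crop (553,170), about 30 mm short of the reported TCP along the fingers and still above the pad. That agrees with the absence of any contact force, so I'll keep lowering gently.

```bash
python3 -m creep '[{"dp":[0.002,-0.001,0.006],"twist":[0,0,0]},{"dp":[0.004,-0.002,0.012],"twist":[0,0,0]},{"dp":[0.006,-0.002,0.018],"twist":[0,0,0]},{"dp":[0.008,-0.002,0.024],"twist":[0,0,0]},{"dp":[0.008,-0.002,0.024],"twist":[0,0,0]},{"dp":[0.008,-0.002,0.024],"twist":[0,0,0]}]'
python3 -m creep '[{"dp":[0.001,0,0.002],"twist":[0,0,0]},{"dp":[0.002,0,0.0035],"twist":[0,0,0]},{"dp":[0.002,0,0.0035],"twist":[0,0,0]}]'
python3 -m where
```

```text
time_s: 8.5
ee_pos: [0.4496, 0.237, 0.0246]
eef_rot: [[-0.849, 0.192, 0.493], [0.165, 0.981, -0.097], [-0.502, -0.001, -0.865]]
ft_force: [-0.3, 0.6, 0.3]
width: 0.0006
time_s: 8.8
ee_pos: [0.4494, 0.2369, 0.0202]
eef_rot: [[-0.849, 0.191, 0.493], [0.165, 0.981, -0.097], [-0.502, -0.001, -0.865]]
ft_force: [-2.0, 1.2, 2.4]
width: 0.0006
t 8.8 TCP case frame mm [-95.5  -5.2  20.2] F [-2.   1.2  2.4] w 0.0006017232305620167
tool axes in case frame
 [[-0.865  0.001  0.502]
 [ 0.     1.    -0.001]
 [-0.502 -0.001 -0.865]]
```

Contact is at TCP z≈0.020 with 2.4 N, as expected. Pressing on.

```bash
python3 -m creep '[{"dp":[0.001,0,0.002],"twist":[0,0,0]},{"dp":[0.002,0,0.0035],"twist":[0,0,0]},{"dp":[0.003,0,0.005],"twist":[0,0,0]},{"dp":[0.004,0,0.007],"twist":[0,0,0]},{"dp":[0.005,0,0.008],"twist":[0,0,0]},{"dp":[0.005,0,0.008],"twist":[0,0,0]},{"dp":[0.005,0,0.008],"twist":[0,0,0]},{"dp":[0.005,0,0.008],"twist":[0,0,0]},{"dp":[0.005,0,0.008],"twist":[0,0,0]},{"dp":[0.005,0,0.008],"twist":[0,0,0]}]'
python3 -c "
from where import *
rep()
a=camera('scene')[:,:,::-1][230:370,330:480]
cv2.imwrite('pics/s5.png',cv2.resize(a,None,fx=3,fy=3,interpolation=2))"
```

```text
time_s: 9.8
ee_pos: [0.4493, 0.2369, 0.0109]
eef_rot: [[-0.849, 0.192, 0.493], [0.165, 0.981, -0.097], [-0.502, -0.001, -0.865]]
ft_force: [0.1, 0.8, 2.7]
width: 0.0001
t 9.8 TCP case frame mm [-95.5  -5.2  10.9] F [0.1 0.8 2.7] w 0.0001192120951657603
tool axes in case frame
 [[-0.865  0.001  0.502]
 [ 0.     1.    -0.001]
 [-0.502 -0.001 -0.865]]
```

View pics/s5.png

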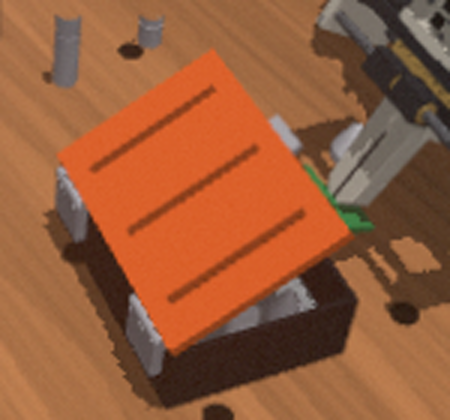

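The lid has popped up about half a radian; its front edge is clear of the fingers at (275,130)–(350,235). I'll plan the rise and the entry under the front edge, taking the tip as TCP minus 30 mm along the fingers.

```bash
cat >> where.py <<'E'
def path(W):
    p,r=rep()
    for x,z,tilt in W:
        t=np.radians(tilt); zt=np.array([np.sin(t),0,-np.cos(t)]);y=np.array([0,1.,0]);G=R@np.c_[np.cross(y,zt),y,zt]
        q=np.array([x,-4,z])+30*zt
        print((x,z,tilt),"dp mm",(r.T@(C+R@(q/1e3)-p)*1e3).round(),"twist",np.degrees(cv2.Rodrigues(r.T@G)[0].ravel()).round(1))
E
python3 -c "
from where import *
path([(-113,52,30),(-116,70,34),(-114,84,40),(-95,86,42),(-75,86,42),(-55,87,42),(-45,88,42)])"
```

```text
t 9.85 TCP case frame mm [-95.5  -5.2  10.9] F [-0.8  0.5  3.7] w 0.0003439483218607571
tool axes in case frame
 [[-0.865  0.001  0.502]
 [ 0.001  1.    -0.001]
 [-0.502 -0.001 -0.865]]
(-113, 52, 30) dp mm [ -5.   1. -14.] twist [-0.1  0.2 -0. ]
(-116, 70, 34) dp mm [-14.   1. -31.] twist [-0.1 -3.8 -0. ]
(-114, 84, 40) dp mm [-26.   1. -43.] twist [-0.1 -9.8 -0. ]
(-95, 86, 42) dp mm [-44.   1. -35.] twist [ -0.1 -11.8  -0. ]
(-75, 86, 42) dp mm [-62.   1. -25.] twist [ -0.1 -11.8  -0. ]
(-55, 87, 42) dp mm [-79.   1. -16.] twist [ -0.1 -11.8  -0. ]
(-45, 88, 42) dp mm [-89.   1. -12.] twist [ -0.1 -11.8  -0. ]
```

```bash
python3 -m creep '[{"dp":[-0.005,0.001,-0.014],"twist":[0,0,0]},{"dp":[-0.014,0.001,-0.031],"twist":[0,-4,0]},{"dp":[-0.026,0.001,-0.043],"twist":[0,-10,0]},{"dp":[-0.035,0.001,-0.039],"twist":[0,-12,0]},{"dp":[-0.044,0.001,-0.035],"twist":[0,-12,0]},{"dp":[-0.062,0.001,-0.025],"twist":[0,-12,0]},{"dp":[-0.079,0.001,-0.016],"twist":[0,-12,0]},{"dp":[-0.089,0.001,-0.012],"twist":[0,-12,0]},{"dp":[-0.089,0.001,-0.012],"twist":[0,-12,0]},{"dp":[-0.089,0.001,-0.012],"twist":[0,-12,0]}]'
python3 -c "
from where import *
path([(-39,98,41),(-35,110,40),(-26,122,38),(-15,135,35),(-2,148,32),(14,158,29),(32,165,26),(50,169,23),(67,170,20),(84,168,20)])
print(get_obs()['qpos'])
a=camera('scene')[:,:,::-1][200:370,320:500]
cv2.imwrite('pics/s6.png',cv2.resize(a,None,fx=3,fy=3,interpolation=2))"
```

```text
time_s: 10.85
ee_pos: [0.5194, 0.2277, 0.0711]
eef_rot: [[-0.734, 0.196, 0.65], [0.142, 0.981, -0.135], [-0.664, -0.007, -0.748]]
ft_force: [-0.4, 0.5, -0.6]
width: 0.0004
t 10.85 TCP case frame mm [-25.   -0.9  71.1] F [-0.4  0.5 -0.6] w 0.0003601354877108476
tool axes in case frame
 [[-0.748  0.005  0.664]
 [-0.001  1.    -0.009]
 [-0.664 -0.007 -0.748]]
(-39, 98, 41) dp mm [-7. -3.  1.] twist [-0.5  0.6  0.1]
(-35, 110, 40) dp mm [-17.  -3.  -6.] twist [-0.5  1.6  0. ]
(-26, 122, 38) dp mm [-31.  -3.  -9.] twist [-0.5  3.6  0. ]
(-15, 135, 35) dp mm [-46.  -3. -11.] twist [-0.5  6.6  0. ]
(-2, 148, 32) dp mm [-63.  -3. -13.] twist [-0.5  9.6  0. ]
(14, 158, 29) dp mm [-80.  -3. -10.] twist [-0.5 12.6  0. ]
(32, 165, 26) dp mm [-97.  -3.  -3.] twist [-0.5 15.6 -0. ]
(50, 169, 23) dp mm [-111.   -3.    5.] twist [-0.5 18.6 -0. ]
(67, 170, 20) dp mm [-123.   -3.   15.] twist [-0.5 21.6 -0. ]
(84, 168, 20) dp mm [-135.   -3.   28.] twist [-0.5 21.6 -0. ]
[ 0.58933954  0.46402315  2.1203724  -1.56962748  0.49368391  0.63864351]
```

View pics/s6.png

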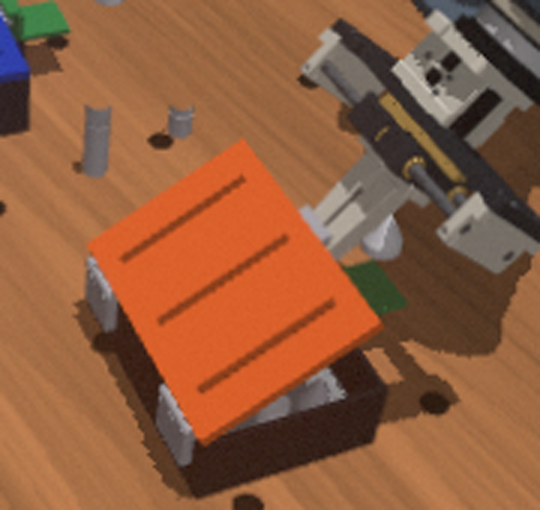

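The fingers are under the front edge at (330,230), just beside the steel tongue, with no contact force. Joint 4 is at its limit, but un-tilting relieves that. I'll sweep the first part of the arc.

```bash
python3 -m creep '[{"dp":[-0.007,-0.001,0.001],"twist":[0,1,0]},{"dp":[-0.012,-0.002,-0.003],"twist":[0,2,0]},{"dp":[-0.017,-0.003,-0.006],"twist":[0,3,0]},{"dp":[-0.024,-0.003,-0.008],"twist":[0,4,0]},{"dp":[-0.031,-0.003,-0.009],"twist":[0,5,0]},{"dp":[-0.046,-0.003,-0.011],"twist":[0,7,0]},{"dp":[-0.063,-0.003,-0.013],"twist":[0,10,0]},{"dp":[-0.063,-0.003,-0.013],"twist":[0,10,0]}]'
python3 -c "
from where import *
path([(-2,148,32),(14,158,29),(32,165,26),(50,169,23),(67,170,20),(84,168,20)])
print(get_obs()['qpos'])
im=camera('scene')
m=outline_of('scene','orange_lid')
print([(d['score'],d['location']) for d in m[:1]])
a=im[:,:,::-1][170:370,300:500]
cv2.imwrite('pics/s7.png',cv2.resize(a,None,fx=3,fy=3,interpolation=2))"
```

```text
time_s: 11.7
ee_pos: [0.558, 0.2184, 0.1248]
eef_rot: [[-0.835, 0.196, 0.515], [0.164, 0.981, -0.106], [-0.526, -0.004, -0.851]]
ft_force: [-0.6, -0.5, 0.3]
width: 0.0007
t 11.7 TCP case frame mm [ 14.6  -2.6 124.8] F [-0.6 -0.5  0.3] w 0.0006575439173888346
tool axes in case frame
 [[-0.851  0.005  0.526]
 [ 0.002  1.    -0.006]
 [-0.526 -0.004 -0.851]]
(-2, 148, 32) dp mm [ 2. -1.  1.] twist [-0.4 -0.3 -0.1]
(14, 158, 29) dp mm [-15.  -1.   1.] twist [-0.4  2.7 -0.1]
(32, 165, 26) dp mm [-33.  -1.   5.] twist [-0.4  5.7 -0.1]
(50, 169, 23) dp mm [-49.  -1.  11.] twist [-0.3  8.7 -0.1]
(67, 170, 20) dp mm [-62.  -1.  18.] twist [-0.3 11.7 -0.2]
(84, 168, 20) dp mm [-76.  -1.  29.] twist [-0.3 11.7 -0.2]
[ 0.46272508  0.36786627  1.94773059 -0.7553076   0.4940876  -0.29699182]
[(0.89, [384.8, 287.0])]
```

View pics/s7.png

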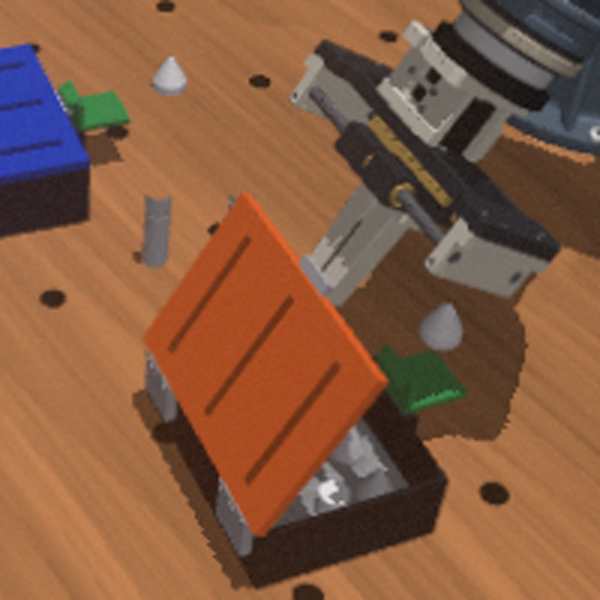

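The lid has lifted to about 1 rad, riding on the fingers, and everything else stands where it was. Finishing the sweep.

```bash
python3 -m creep '[{"dp":[-0.008,0,0.001],"twist":[0,1,0]},{"dp":[-0.015,0,0.001],"twist":[0,3,0]},{"dp":[-0.024,0,0.003],"twist":[0,4,0]},{"dp":[-0.033,0,0.005],"twist":[0,6,0]},{"dp":[-0.041,0,0.008],"twist":[0,7,0]},{"dp":[-0.049,0,0.011],"twist":[0,9,0]},{"dp":[-0.062,0,0.018],"twist":[0,12,0]},{"dp":[-0.076,0,0.029],"twist":[0,12,0]},{"dp":[-0.084,0,0.034],"twist":[0,12,0]},{"dp":[-0.084,0,0.034],"twist":[0,12,0]}]'
python3 -c "
from where import *
rep()
im=camera('scene')
def q(t,s): return C+R@np.array([.065-.13*np.cos(t),s*.09,.055+.13*np.sin(t)])
d=outline_of('scene','orange_lid')[0]['mask'].astype(np.uint8)
for t in (.5,.8,1.1,1.3,1.5,1.6,1.7,1.8,1.92):
  m=np.zeros_like(d);cv2.fillConvexPoly(m,cv2.convexHull(proj('scene',[q(t,1),q(t,-1),C+R@[.065,.09,.055],C+R@[.065,-.09,.055]]).astype(np.int32)),1)
  print(t,(m&d).sum()/(m|d).sum())"
```

```text
time_s: 12.8
ee_pos: [0.6438, 0.1999, 0.1368]
eef_rot: [[-0.924, 0.198, 0.327], [0.183, 0.98, -0.074], [-0.336, -0.008, -0.942]]
ft_force: [-0.2, -0.6, -0.3]
width: 0.0006
t 12.8 TCP case frame mm [102.5  -4.5 136.8] F [-0.2 -0.6 -0.3] w 0.0006446900693137243
tool axes in case frame
 [[-0.942  0.007  0.336]
 [ 0.004  1.    -0.01 ]
 [-0.336 -0.008 -0.942]]
0.5 0.029416854127011595
0.8 0.03015788540003548
1.1 0.03419147224456959
1.3 0.039990645463049576
1.5 0.05198317307692308
1.6 0.062120671188861123
1.7 0.07769973661106233
1.8 0.10745742806811509
1.92 0.2349137931034483
```

The small lid mask fits the stop angle best. I'll retract straight back and up, then look.

```bash
python3 -m creep '[{"dp":[0.02,0,-0.005],"twist":[0,0,0]},{"dp":[0.045,0,-0.015],"twist":[0,0,0]},{"dp":[0.07,0,-0.03],"twist":[0,0,0]},{"dp":[0.1,0,-0.05],"twist":[0,0,0]},{"dp":[0.13,0,-0.07],"twist":[0,0,0]},{"dp":[0.15,0,-0.09],"twist":[0,0,0]},{"dp":[0.17,0,-0.11],"twist":[0,0,0]},{"dp":[0.17,0,-0.11],"twist":[0,0,0]},{"dp":[0.17,0,-0.11],"twist":[0,0,0]}]'
python3 -c "
from where import *
rep()
a=camera('scene')[:,:,::-1][130:450,180:540];b=camera('top')[:,:,::-1][150:340,130:500]
a=cv2.resize(a,None,fx=1.2,fy=1.2);b=cv2.resize(b,(366,384*366//747+0))
a=cv2.resize(a,(432,384));c=np.zeros((384,366,3),np.uint8);c[:b.shape[0]]=b
cv2.imwrite('pics/f.png',np.hstack([a,c]))
for n,z in (('cone_a',.03),('glue',.15),('square',.01),('offcut',.02),('tall_dog',.07)):
    for m in spot_in('top',n)[:2]: print(n,round(m['score'],2),m['location'])"
```

```text
time_s: 13.8
ee_pos: [0.4507, 0.2396, 0.1848]
eef_rot: [[-0.924, 0.195, 0.33], [0.182, 0.981, -0.071], [-0.337, -0.006, -0.941]]
ft_force: [0.3, -0.3, 0.6]
width: 0.0004
t 13.8 TCP case frame mm [-94.7  -2.3 184.8] F [ 0.3 -0.3  0.6] w 0.000438516684758972
tool axes in case frame
 [[-0.941  0.005  0.337]
 [ 0.002  1.    -0.007]
 [-0.337 -0.006 -0.941]]
cone_a 0.66 [394.8, 313.2]
cone_a 0.58 [262.2, 313.0]
glue 0.75 [484.3, 254.7]
glue 0.59 [242.2, 282.6]
square 0.6 [175.2, 253.4]
square 0.17 [374.1, 277.6]
offcut 0.92 [322.8, 175.6]
```

View pics/f.png

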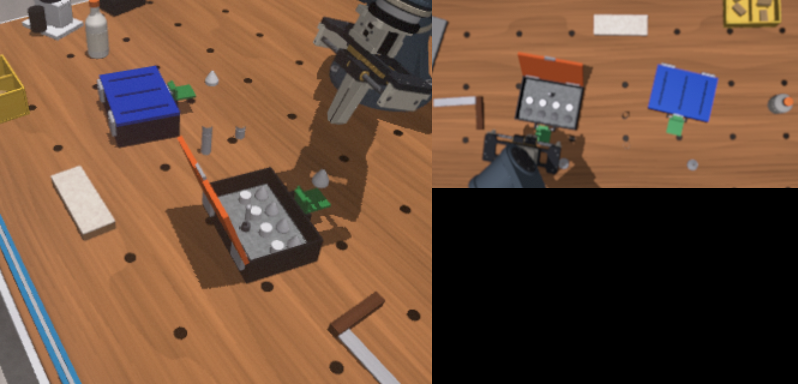

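The lid is open past upright at (215,205), the orange tab is back up, the blue case is shut, both dogs, both cones and the rest are in place, and the robot is clear. Handing in.

```bash
python3 -c "
from station import *
print(job_done(),get_obs()['time_s'])"
```

```text
the job is handed in; nothing more can be done
the job is handed in; nothing more can be done
```

The orange case is open, and I handed the job in at about 14 s of the 43 s allowed; no verdict was reported. With the fingers shut I pressed its green tab until the lid popped up. I then swept the fingers up under the lid's front edge and pushed it past upright, and backed the arm away.

**Final pictures:** the lid leans back at its stop, the orange tab has sprung back and the blue case is shut with its tab up. The loose things are where they stood, and the robot is clear with no contact force. Before I backed away, the lid outline fitted 1.92 rad best of the angles I tried. That overlap was only 0.23, because the lid is almost edge-on to that camera and the fingers were still there, so the stop angle rests mostly on the picture.

**What failed or disagreed on the way:**
- **Joint 6:** it ran into its limit on the first approach, so I turned the tool half a turn before pressing.
- **Fingertips:** the pictures and the touch on the tab both put them about 30 mm behind the reported TCP along the fingers. I allowed for that in all later moves.
- **Case angle:** my first estimate of -9.1° was about 2° off, so I corrected it to -11° after overlaying it on the pictures.
- **Networks:** in the first top picture they gave one cone as the tall dog, and they did not report either dog in the last one. I checked the dogs by eye in the scene picture instead.

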